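# Empty the reject chute's catch tray

## Robot

A 6-joint arm with a two-finger parallel gripper is mounted at the origin on the work surface; the furniture and walls round the work are solid. World frame = base frame: x ahead of the robot, y to its left, z up, the work surface at z = 0. Lengths are in m, angles in degrees, forces in N, time in s.
With the tool pointing down it reaches from about 0.25 to 0.725 m from the base axis. Payload 4 kg.
Tool frame: the origin (TCP) lies at the very end of the fingers, on their centre line; the grasp point (between the pads) lies 19 mm behind it; z points along the fingers, y is the line along which they close (so a half turn about z gives the same grasp; the last joint's range is limited). The gripper opens to 85 mm and grips with 20 to 120 N. Pads are 22 mm wide; open, the fingers measure 114 mm over their backs; the gripper's body (76 mm by 85 mm) begins 54 mm behind the grasp point. The pads swing forward as they close: fully open they stand 13 mm farther back than shut.
Start: joints at [72.193, 13.785, 0.286, 76.501, 0, 90], TCP at [0.153, 0.476, 0.231] pointing down, gripper open.
Joint ranges: [-155.79, 155.79], [-60.16, 107.12], [-62.33, 73.08], [-114, 123.19], [-81.49, 82.49], [-180, 180]. Speed limits (degrees/s): [159.86, 159.86, 180, 180, 180, 180].

## Interface

Orientations are given as a 3x3 rotation matrix whose columns are the frame's x, y, z axes.
In Python, from rig import get_obs, camera, calibration, hand_in gives the robot as it stands.
- The arm moves only by the tool step_arm, never from a script. Its argument "plan" is one flat list of numbers, 7 for each row, row after row: the turn, a rotation vector about the world's x, y, z in units of 6 degrees (1.0 is 6 degrees), then the shift along the world's x, y, z in mm, then the finger opening in mm, from 0 to 85.4. In form: [ax, ay, az, x, y, z, grip, ax, ay, az, x, y, z, grip, ...]. A call has 1 to 10 rows; each row shifts and turns the commanded pose from where the row before left it; what a row does not reach is not made up. A row lasts 1/12 s, in which the tool goes at most 41.7 mm and 7.16 degrees, less where a joint would pass 70% of its speed; a pose out of reach is approached as far as the arm can. A call with a gripper value outside its range is refused whole. The fingers move at their own pace and stop on an object; "grip_force" is the grip in N (left out, the last holds). Time passes only in rows, so rows that do not move let the fingers close. It gives the time, the measured TCP pose, the force, the opening and the grip force at its end, in the units of the state.
- get_obs(): the state, without advancing time (a new reading comes with each control period).
- camera(name): name is "scene" or "top"; returns (picture, depth): 400x640x3 uint8, blue, green, red; 400x640 float32, m along the optical axis (not along the pixel's ray), 0 where there is no reading.
- calibration(name): a dict with "fx", "fy", "cx", "cy" (pixels), "position" and "orientation" of the camera in the world. Camera axes: x right, y down, z forward; pixel columns grow to the right and rows downward; lengths in m; the calibration is good to about 2 mm. A picture is of the moment at which its call begins. calibration takes no time and is no camera call.
- hand_in(): hands the job in; it is judged then, once.
The state is a dict: "time_s": time; "q": joint angles; "qvel": joint speeds; "effort": joint torques, N m; "eef_pos": TCP position; "tool_rot": TCP orientation; "ft_force": force on the tool from outside, world axes, zero at the start; "ft_torque": the same for the moment, N m; "opening": opening from 0.0 (shut) to 1.0 (fully open); "finger_force": force on a finger pad.
Only numpy, scipy, OpenCV 4.12 (cv2) and the standard library are available. Lean on these libraries where they do the work, as an engineer would, in place of code of your own. Each camera call takes 0.05 s, during which the arm holds its last target. There are 200 camera calls.

## Task

Empty the catch tray of the grey reject chute into the red reject box: draw the tray by its knob right out of the chute onto the bench without losing a part, let go, then take it by its two sides, tip its open end low over the box so that all four parts slide off into it, and stand the empty tray flat on the bench again, out of the chute. Do not pick the parts out with the gripper, leave the box about where it stands, and do not disturb the solder tin or the tape roll.

Things in the scene. Friction and masses are not known exactly. Their poses are not given: they have to be found in the camera images.
- chute: reject chute, fixed: grey housing 130 mm deep (x), 96 mm wide (y; 126 mm over its 3 mm high foot flanges), hopper with a red rim on top. 66 mm high in front; from 48 mm behind the front face it rises to 129 mm. Origin: centre of its underside; the front face at x = -65 mm looks along -x and has the drawer slot, 63 mm wide, 48 mm high, without a floor: the tray slides on the bench
- tray: aluminium catch tray, 0.22 kg; origin: centre of the underside of its body, x -60 to 60, y -29 to 29 mm, z up. Floor 3 mm; side walls 2.5 mm thick, 34 mm high, sloping to 16 mm over the last 32 mm before the open end at +x (deepest in the chute). Its red front, x -64 to -60 mm, is 78 mm wide, 46 mm high. The body can be taken across its 58 mm width from above
- tray_knob (a point): centre of the head of the black round knob on the tray's red front: head 20 mm in diameter and about 11 mm long, axis along the tray's x, 92.5 mm from the tray's origin towards -x, 26 mm above its underside; 26 mm free behind it
- tray_mouth (a point): middle of the floor's edge at the tray's open end (tray x = +60 mm, z = +3 mm); parts leave the tray here
- connector_a: black round connector, 29 mm in diameter, 32 mm long, 20 g, a rejected part standing in the tray; origin at the centre of its underside
- connector_b: second black round connector, the same
- cap_a: blue sealing cap, 22 mm in diameter, 13 mm high, 12 g, a rejected part lying in the tray; origin at the centre of its underside
- cap_b: second blue sealing cap, the same
- reject_box: red open box, loose, 0.45 kg, 136 mm long (x), 94 mm wide (y), 58 mm high, walls and floor 3 mm; origin: centre of its underside
- solder_tin: round solder tin, 56 mm in diameter, 28 mm high, bystander; origin at the centre of its underside
- tape: black tape roll lying flat, 69 mm in diameter, 19 mm high, bystander; origin at the centre of its underside

How it is judged:
By the outcome, as a careful person would: the job done as asked, in the order asked, and still so for the second after the job is handed in, with the robot touching nothing.
It also fails if it takes over 58 s, if anything falls off the work surface, if the arm or the gripper's body presses on something with over 40 N, if the wrist force passes 120 N, or if a joint passes its speed limit or range.

## Working session

There is one attempt and no reset: what is moved stays moved. The work goes in short steps, Python scripts to look and compute and a tool call to move; the robot and the scene stay as the last step left them, time stands still between calls to the robot, and variables do not carry over. Pictures are saved under pics/ and viewed, at most 11 in all, crops included, and the job is handed in when it is done.

Besides the shell and the picture viewer there is one more tool, called as name(argument=value, ...) on one line, values as JSON. step_arm: Moves the arm, as the interface text tells. Its arguments: {"type":"object","properties":{"plan":{"type":"array"},"grip_force":{"type":"number"}},"required":["plan"]}

```bash
mkdir -p pics; ls
cat > h.py <<'E'
import numpy as np,cv2
from rig import *
def snap(n,tag):
    p,d=camera(n); cv2.imwrite(f'pics/{tag}.png',p); np.save(f'pics/{tag}.npy',d); return p,d
def pts(n,d):
    c=calibration(n); v,u=np.mgrid[:400,:640]
    P=np.stack([(u-c['cx'])/c['fx']*d,(v-c['cy'])/c['fy']*d,d],-1)
    return P@np.array(c['orientation']).T+np.array(c['position'])
E
python3 - <<'E'
from h import *
for n in('scene','top'):
    snap(n,n+'0'); c=calibration(n); print(n,c)
a=cv2.imread('pics/scene0.png');b=cv2.imread('pics/top0.png')
cv2.imwrite('pics/both0.png',cv2.resize(np.vstack([a,b]),(480,600)))
print(get_obs())
E
```

```text
pics
scene {'fx': 463.3733503435399, 'fy': 463.3733503435399, 'cx': 329.8256925452109, 'cy': 205.41764259293092, 'position': array([0.38214886, 1.04923996, 0.75125595]), 'orientation': array([[-0.98944575, -0.10643051,  0.09833442],
       [-0.14440997,  0.66828372, -0.72975519],
       [ 0.01195292, -0.73625364, -0.67660011]])}
top {'fx': 435.5182510323301, 'fy': 435.5182510323301, 'cx': 322.391779821818, 'cy': 201.58337216605995, 'position': array([0.3280697 , 0.29924129, 0.91046626]), 'orientation': array([[-0.03976569, -0.9783944 ,  0.20288687],
       [-0.99919753,  0.03991126, -0.00337544],
       [-0.00479496, -0.20285828, -0.97919637]])}
{'time_s': 0.1, 'q': array([7.21908090e+01, 1.38269512e+01, 2.20798235e-01, 7.65027938e+01,
       1.12968980e-03, 8.99989641e+01]), 'qvel': array([-0.08861648, -0.10772136,  0.15928639, -0.08740991,  0.04703662,
       -0.04109103]), 'effort': array([-8.86954876e-05, -3.73136508e+01,  2.53009737e+01,  1.08161205e-02,
       -3.00323086e-05, -7.51680318e-06]), 'eef_pos': array([0.15274136, 0.47549114, 0.23050588]), 'tool_rot': array([[-9.52085861e-01,  3.05830269e-01, -6.00335315e-04],
       [ 3.05830858e-01,  9.52084151e-01, -1.80432954e-03],
       [ 1.97511483e-05, -1.90147771e-03, -9.99998192e-01]]), 'ft_force': array([ 0.06199209, -0.4117484 ,  0.37968031]), 'ft_torque': array([-0.00072558, -0.03951881,  0.02858811]), 'finger_force': 0.0, 'opening': 0.9970028567835172}
```

View pics/scene0.png

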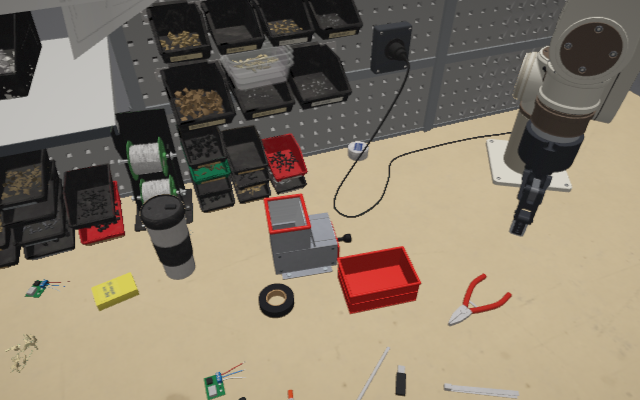

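View pics/top0.png

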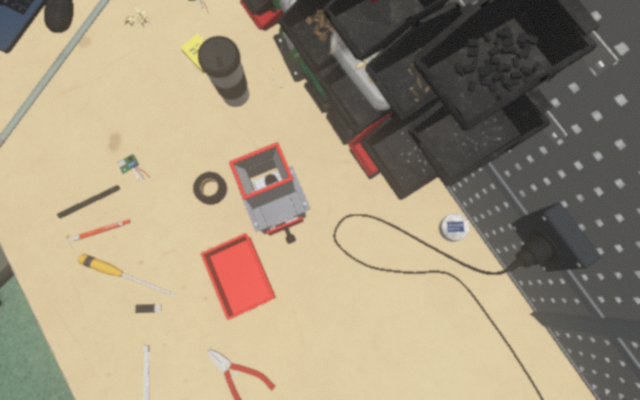

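The top view shows the chute's red rim around (262,170), its knob at (290,237), the box at (238,277), the tape at (210,187) and the tin at (455,228). Next I measure these.

```bash
cat >> h.py <<'E'
def ray(n,uv,z):
    c=calibration(n); R=np.array(c['orientation']); o=np.array(c['position'])
    uv=np.atleast_2d(uv).astype(float)
    r=np.c_[(uv[:,0]-c['cx'])/c['fx'],(uv[:,1]-c['cy'])/c['fy'],np.ones(len(uv))]@R.T
    return o+r*((z-o[2])/r[:,2])[:,None]
def red(p):
    h=cv2.cvtColor(p,cv2.COLOR_BGR2HSV); return ((h[...,0]<8)|(h[...,0]>172))&(h[...,1]>130)&(h[...,2]>60)
def rect(P):
    (c,s,a)=cv2.minAreaRect(np.float32(P[:,:2]*1000)); return np.round(c,1),np.round(s,1),round(a,1)
E
python3 - <<'E'
from h import *
p=cv2.imread('pics/top0.png');d=np.load('pics/top0.npy');W=pts('top',d)
m=red(p)
def sel(u0,u1,v0,v1,z0,z1,mm=None):
    k=np.zeros((400,640),bool);k[v0:v1,u0:u1]=1
    k&=(W[...,2]>z0)&(W[...,2]<z1)&(d>0)
    if mm is not None:k&=mm
    return W[k]
q=sel(225,295,140,200,.115,.14,m);print('rim',len(q),rect(q),np.median(q[:,2]))
q=sel(240,315,165,232,.055,.075,~m);print('roof',len(q),rect(q),np.median(q[:,2]))
q=sel(240,315,210,240,.02,.06,m);print('front',len(q),rect(q),q[:,2].max())
q=sel(280,300,224,250,.012,.05,~m);print('knob',len(q),rect(q),q.min(0),q.max(0))
q=sel(195,280,228,325,.05,.065,m);print('box',len(q),rect(q),np.median(q[:,2]))
q=sel(190,230,168,208,.01,.03);print('tape',len(q),rect(q))
q=sel(435,475,208,248,.02,.04);print('tin',len(q),rect(q))
# image-based
for name,(u0,u1,v0,v1),z in(('rim',(225,295,140,205),.129),('box',(195,280,228,325),.058)):
    k=np.zeros((400,640),np.uint8);k[v0:v1,u0:u1]=m[v0:v1,u0:u1]
    cs,_=cv2.findContours(k,0,2);c=max(cs,key=cv2.contourArea)[:,0]
    print(name,rect(ray('top',c,z)))
cv2.imwrite('pics/z0.png',cv2.resize(p[130:330,190:320],None,fx=3,fy=3,interpolation=2))
s=cv2.imread('pics/scene0.png');cv2.imwrite('pics/z1.png',cv2.resize(s[185:315,250:430],None,fx=4,fy=4))
E
```

```text
rim 518 (array([554.9, 409.2]), array([79.4, 97.9]), 20.7) 0.1282498532320851
roof 1292 (array([527.1, 397.9]), array([128.5,  98.3]), 19.8) 0.06580576275845718
front 126 (array([454.2, 401.4]), array([ 12.4, 129.7]), 16.2) 0.05958542014330703
knob 139 (array([448.3, 370.8]), array([41.2, 30.4]), 4.0) [0.42788661 0.35480398 0.01212301] [0.46834229 0.38662176 0.0393632 ]
box 627 (array([366.2, 467.5]), array([138.3,  98. ]), 22.7) 0.05692237405123257
tape 661 (array([554.1, 533.5]), array([68.3, 67.6]), 54.5)
tin 648 (array([452.8,  20.6]), array([56. , 73.4]), 35.1)
rim (array([554.3, 409. ]), array([78.6, 97.8]), 20.8)
box (array([366.5, 466.6]), array([138.2,  98.6]), 22.4)
```

View pics/z0.png

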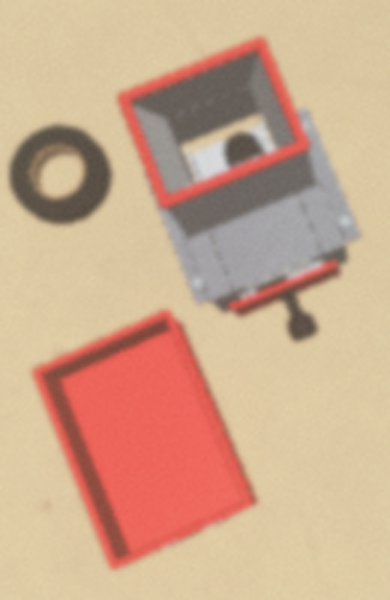

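View pics/z1.png

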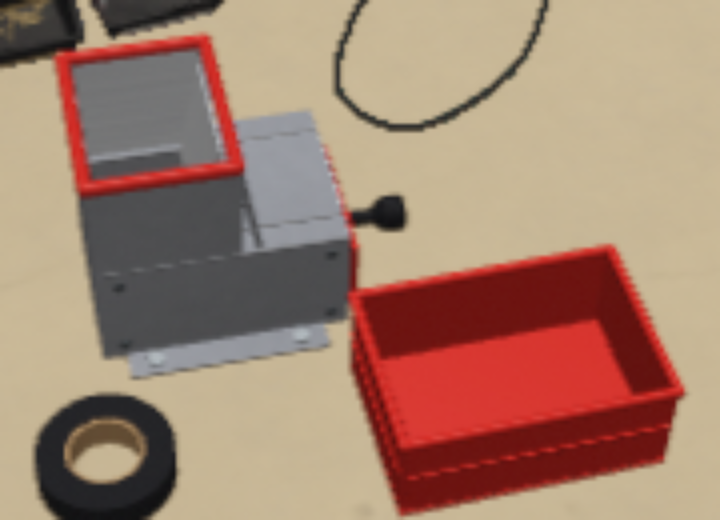

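The crops show the box (crop 1, centre about (145,440)) beside the chute, and the tray seated with its knob at crop (302,324). Both have about the same yaw, 20–22°. Before touching anything I rehearse the pouring posture over the box in free air, and check the knob ray.

step_arm(plan=[0, 0, 0.91, 22, -4, -7, 85, 0, 0, 0.91, 22, -4, -7, 85, 0, 0, 0.91, 22, -4, -7, 85, 0, 0, 0.91, 22, -4, -7, 85, 0, 0, 0.91, 22, -4, -7, 85, 0, 0, 0.91, 22, -4, -7, 85, 0, 0, 0.91, 22, -4, -7, 85])

```text
time_s: 0.68
eef_pos: [0.3077, 0.4474, 0.1814]
tool_rot: [[-0.936, -0.353, -0.001], [-0.353, 0.936, -0.001], [0.001, -0.001, -1.0]]
ft_force: [0.4, 0.1, -0.6]
opening: 0.992
finger_force: 0.0
```

step_arm(plan=[-0.32, 0.86, 0, 0, 0, 0, 85, -0.32, 0.86, 0, 0, 0, 0, 85, -0.32, 0.86, 0, 0, 0, 0, 85, -0.32, 0.86, 0, 0, 0, 0, 85, -0.32, 0.86, 0, 0, 0, 0, 85, -0.32, 0.86, 0, 0, 0, 0, 85, -0.32, 0.86, 0, 0, 0, 0, 85, -0.32, 0.86, 0, 0, 0, 0, 85, -0.32, 0.86, 0, 0, 0, 0, 85, -0.32, 0.86, 0, 0, 0, 0, 85])

```text
time_s: 1.52
eef_pos: [0.2785, 0.4259, 0.1536]
tool_rot: [[-0.568, -0.332, -0.754], [-0.211, 0.943, -0.256], [0.796, 0.014, -0.606]]
ft_force: [-0.2, -0.0, -0.9]
opening: 0.997
finger_force: 0.0
```

Run:
```python
from h import *
o=get_obs();print(o['q'].round(1),o['eef_pos'].round(4),o['tool_rot'].round(3),o['time_s'])
print(ray('top',[[290.7,238]],.03)*1000)
s=cv2.imread('pics/scene0.png');p=cv2.imread('pics/top0.png')
d=np.load('pics/scene0.npy');W=pts('scene',d);k=np.zeros((400,640),bool);k[230:247,341:356]=1
k&=(s.max(2)<60);print(k.sum(),np.argwhere(k).mean(0),W[k].mean(0),rect(W[k]))
k=np.zeros((400,640),bool);k[226:250,278:302]=1;k&=(p.max(2)<75)
print(k.sum(),np.argwhere(k).mean(0))
for r in range(222,250):print(''.join('#' if k[r,c] else '.' for c in range(278,302)))
```

```text
[ 44.8  57.3  40.6 123.1  20.4  15.5] [0.2785 0.4259 0.1536] [[-0.568 -0.332 -0.754]
 [-0.211  0.943 -0.256]
 [ 0.796  0.014 -0.606]] 1.5167
[[437.68071512 363.49523695  30.        ]]
62 [237.85483871 346.16129032] [0.43754446 0.36865468 0.03145292] (array([439. , 369.2]), array([20.4, 13.4]), 28.6)
0 [nan nan]
........................
........................
........................
........................
........................
........................
........................
........................
........................
........................
........................
........................
........................
........................
........................
........................
........................
........................
........................
........................
........................
........................
........................
........................
........................
........................
........................
........................<stdin>:8: RuntimeWarning: Mean of empty slice.
  ret = um.true_divide(
```

The outward lean hits joint 4's limit. Pouring sideways from the chute side, with the tray yawed by +90°, should suit better, so I rehearse that.

step_arm(plan=[0, 0, 1, 7, 0, 2, 85, 0, 0, 1, 7, 0, 2, 85, 0, 0, 1, 7, 0, 2, 85, 0, 0, 1, 7, 0, 2, 85, 0, 0, 1, 7, 0, 2, 85, 0, 0, 1, 7, 0, 2, 85, 0, 0, 1, 7, 0, 2, 85, 0, 0, 1, 7, 0, 2, 85, 0, 0, 1, 7, 0, 2, 85, 0, 0, 1, 7, 0, 2, 85])

```text
time_s: 2.35
eef_pos: [0.3139, 0.3904, 0.1435]
tool_rot: [[-0.106, -0.982, -0.156], [-0.639, 0.188, -0.746], [0.762, 0.021, -0.648]]
ft_force: [0.2, -0.2, -0.7]
opening: 0.997
finger_force: 0.0
```

step_arm(plan=[0, 0, 1, 7, 0, 0, 85, 0, 0, 1, 7, 0, 0, 85, 0, 0, 1, 7, 0, 0, 85, 0, 0, 1, 7, 0, 0, 85, 0, 0, 1, 7, 0, 0, 85, -0.94, -0.35, 0, 0, 0, 0, 85, 0, 0, 0, 0, 0, 0, 85])

```text
time_s: 2.93
eef_pos: [0.346, 0.3886, 0.1388]
tool_rot: [[0.201, -0.946, 0.255], [-0.519, -0.323, -0.791], [0.831, 0.027, -0.556]]
ft_force: [-0.1, -0.3, -2.6]
opening: 0.995
finger_force: 0.0
```

Run:
```python
from h import *
o=get_obs();print(o['q'].round(1),o['eef_pos'].round(4),o['tool_rot'].round(3),o['time_s'])
```

```text
[ 66.9  54.2  29.7 114.  -33.  -27.6] [0.346  0.3886 0.1388] [[ 0.201 -0.946  0.255]
 [-0.519 -0.323 -0.791]
 [ 0.831  0.027 -0.556]] 2.9333
```

```bash
cat >> h.py <<'E'
from scipy.spatial.transform import Rotation as Ro
def goto(yaw,tilt,pos):
    """tray yaw (deg) & nose-down tilt; tool x=-trayx; prints turn units total and shift mm"""
    R=Ro.from_euler('z',yaw,degrees=True)*Ro.from_euler('y',tilt,degrees=True)*Ro.from_matrix(np.diag([-1.,1,-1]))
    o=get_obs(); v=(R*Ro.from_matrix(o['tool_rot']).inv()).as_rotvec(degrees=True)/6
    print('turn',v.round(2),np.linalg.norm(v).round(2),'shift',(np.array(pos)-o['eef_pos']*1000).round(1))
E
python3 -c "
from h import *
goto(20.5,0,[438,366,110])"
```

```text
turn [  9.21  -4.64 -13.55] 17.03 shift [ 92.  -22.6 -28.8]
```

step_arm(plan=[0.51, -0.26, -0.75, 5, -1, 3, 50, 0.51, -0.26, -0.75, 5, -1, 3, 50, 0.51, -0.26, -0.75, 5, -1, 3, 50, 0.51, -0.26, -0.75, 5, -1, 3, 50, 0.51, -0.26, -0.75, 5, -1, 3, 50, 0.51, -0.26, -0.75, 5, -1, 3, 50, 0.51, -0.26, -0.75, 5, -1, 3, 50, 0.51, -0.26, -0.75, 5, -1, 3, 50, 0.51, -0.26, -0.75, 5, -1, 3, 50])

```text
time_s: 3.68
eef_pos: [0.3949, 0.3817, 0.1719]
tool_rot: [[-0.466, -0.884, -0.041], [-0.761, 0.424, -0.491], [0.452, -0.198, -0.87]]
ft_force: [0.6, -0.1, 0.4]
opening: 0.588
finger_force: 0.0
```

step_arm(plan=[0.51, -0.26, -0.75, 5, -1, -6, 50, 0.51, -0.26, -0.75, 5, -1, -6, 50, 0.51, -0.26, -0.75, 5, -1, -6, 50, 0.51, -0.26, -0.75, 5, -1, -6, 50, 0.51, -0.26, -0.75, 5, -2, -6, 50, 0.51, -0.26, -0.75, 5, -2, -6, 50, 0.51, -0.26, -0.75, 5, -2, -6, 50, 0.51, -0.26, -0.75, 5, -2, -6, 50, 0.51, -0.26, -0.75, 5, -2, -6, 50, 0, 0, 0, 0, 0, 0, 50])

```text
time_s: 4.52
eef_pos: [0.4386, 0.3644, 0.1173]
tool_rot: [[-0.94, -0.341, 0.014], [-0.341, 0.94, -0.005], [-0.012, -0.009, -1.0]]
ft_force: [-1.3, -0.7, -0.3]
opening: 0.582
finger_force: 0.0
```

```bash
python3 -c "
from h import *
goto(20.5,0,[438,366,8]);o=get_obs();print(o['eef_pos'],o['opening'],o['q'].round(1))"
```

```text
turn [0.04 0.14 0.09] 0.17 shift [  -0.6    1.6 -109.3]
[0.43859681 0.36437201 0.11728021] 0.5815395267186283 [40.1 25.4 -0.6 63.6 -0.7 20.2]
```

Next I descend to the knob and close on it.

step_arm(plan=[0.04, 0.14, 0.09, 0, 1.5, -18, 50, 0, 0, 0, 0, 0, -18, 50, 0, 0, 0, 0, 0, -18, 50, 0, 0, 0, 0, 0, -18, 50, 0, 0, 0, 0, 0, -16, 50, 0, 0, 0, 0, 0, -12, 50, 0, 0, 0, 0, 0, -7, 50, 0, 0, 0, 0, 0, 0, 50])

```text
time_s: 5.18
eef_pos: [0.4382, 0.3686, 0.0092]
tool_rot: [[-0.935, -0.355, -0.003], [-0.355, 0.935, -0.003], [0.003, -0.002, -1.0]]
ft_force: [-1.3, 0.1, 1.0]
opening: 0.582
finger_force: 0.0
```

step_arm(plan=[0, 0, 0, 0, 0, 0, 12, 0, 0, 0, 0, 0, 0, 12, 0, 0, 0, 0, 0, 0, 12, 0, 0, 0, 0, 0, 0, 12, 0, 0, 0, 0, 0, 0, 12, 0, 0, 0, 0, 0, 0, 12, 0, 0, 0, 0, 0, 0, 12], grip_force=40)

```text
time_s: 5.77
eef_pos: [0.4392, 0.3691, 0.0113]
tool_rot: [[-0.935, -0.353, 0.001], [-0.353, 0.935, -0.0], [-0.001, -0.001, -1.0]]
ft_force: [0.1, -0.5, 4.3]
opening: 0.208
finger_force: 39.0
```

step_arm(plan=[0, 0, 0, -1.9, -0.7, 0, 12, 0, 0, 0, -3.7, -1.4, 0, 12, 0, 0, 0, -5.6, -2.1, 0, 12, 0, 0, 0, -7.5, -2.8, 0, 12, 0, 0, 0, -7.5, -2.8, 0, 12, 0, 0, 0, -7.5, -2.8, 0, 12, 0, 0, 0, -5.6, -2.1, 0, 12, 0, 0, 0, -3.7, -1.4, 0, 12, 0, 0, 0, -1.9, -0.7, 0, 12])

```text
time_s: 6.52
eef_pos: [0.393, 0.3516, 0.0105]
tool_rot: [[-0.935, -0.354, -0.001], [-0.354, 0.935, -0.002], [0.001, -0.001, -1.0]]
ft_force: [4.0, 1.2, 2.2]
opening: 0.207
finger_force: 39.1
```

Run:
```python
from h import *
a,_=snap('top','top1');b,_=snap('scene','scene1')
cv2.imwrite('pics/p1.png',np.hstack([cv2.resize(a[140:320,190:360],None,fx=2.3,fy=2.3),cv2.resize(b[190:310,250:430],(390,414))[:, :]]))
o=get_obs();print(o['eef_pos'],o['ft_force'],o['opening'])
```

```text
[0.39278856 0.35149921 0.01045234] [0.8215302  0.03738173 4.73944127] 0.20897098713776058
```

View pics/p1.png

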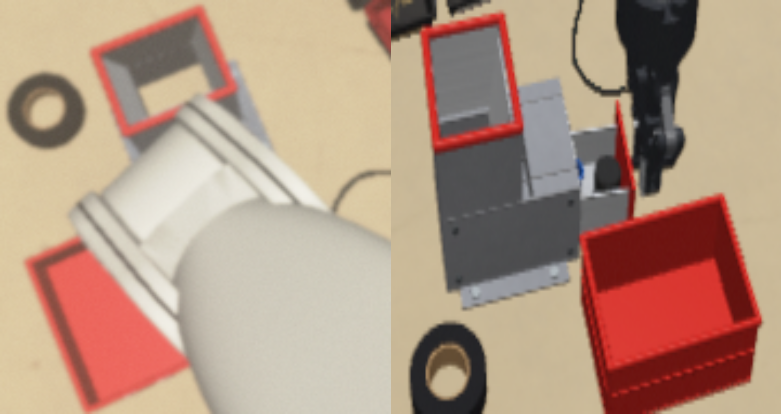

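The pull is working: in the right half the tray is out about 48 mm, with a connector and a cap visible near (600,170) and still in it. I keep pulling.

step_arm(plan=[0, 0, 0, -1.9, -0.7, 0, 12, 0, 0, 0, -3.7, -1.4, 0, 12, 0, 0, 0, -5.6, -2.1, 0, 12, 0, 0, 0, -7.5, -2.8, 0, 12, 0, 0, 0, -9.4, -3.5, 0, 12, 0, 0, 0, -9.4, -3.5, 0, 12, 0, 0, 0, -9.4, -3.5, 0, 12, 0, 0, 0, -9.4, -3.5, 0, 12, 0, 0, 0, -9.4, -3.5, 0, 12, 0, 0, 0, -9.4, -3.5, 0, 12])

```text
time_s: 7.45
eef_pos: [0.3176, 0.3234, 0.0104]
tool_rot: [[-0.935, -0.353, -0.001], [-0.353, 0.935, -0.002], [0.001, -0.001, -1.0]]
ft_force: [3.0, 0.9, 2.7]
opening: 0.211
finger_force: 39.1
```

step_arm(plan=[0, 0, 0, -9.4, -3.5, 0, 12, 0, 0, 0, -9.4, -3.5, 0, 12, 0, 0, 0, -7.5, -2.8, 0, 12, 0, 0, 0, -5.6, -2.1, 0, 12, 0, 0, 0, -3.7, -1.4, 0, 12, 0, 0, 0, -1.9, -0.7, 0, 12, 0, 0, 0, 0, 0, 0, 12])

```text
time_s: 8.03
eef_pos: [0.2804, 0.3096, 0.0104]
tool_rot: [[-0.935, -0.354, -0.002], [-0.354, 0.935, -0.002], [0.002, -0.001, -1.0]]
ft_force: [0.1, -0.2, 4.5]
opening: 0.206
finger_force: 39.1
```

step_arm(plan=[0, 0, 0, 0, 0, 0, 50, 0, 0, 0, 0, 0, 0, 50, 0, 0, 0, 0, 0, 0, 50, 0, 0, 0, 0, 0, 0, 50, 0, 0, 0, 0, 0, 20, 50, 0, 0, 0, 0, 0, 35, 50, 0, 0, 0, -10, -20, 35, 70, 0, 0, 0, -15, -40, 20, 85, 0, 0, 0, -15, -40, 20, 85, 0, 0, 0, -5, -40, 10, 85])

```text
time_s: 8.87
eef_pos: [0.2387, 0.1787, 0.1471]
tool_rot: [[-0.934, -0.356, 0.0], [-0.356, 0.934, -0.0], [-0.0, -0.0, -1.0]]
ft_force: [1.3, -1.0, 0.5]
opening: 0.999
finger_force: 0.0
```

Run:
```python
from h import *
a,_=snap('top','top2');b,_=snap('scene','scene2')
cv2.imwrite('pics/p2.png',np.hstack([cv2.resize(a[140:340,190:380],None,fx=2.1,fy=2.1),cv2.resize(b[180:320,250:430],(400,420))[:, :]]))
o=get_obs();print(o['eef_pos'],o['ft_force'],o['opening'])
```

```text
[0.2379912  0.17516674 0.14657362] [ 0.70663339  0.82582837 -0.13788296] 0.9977040406985769
```

View pics/p2.png

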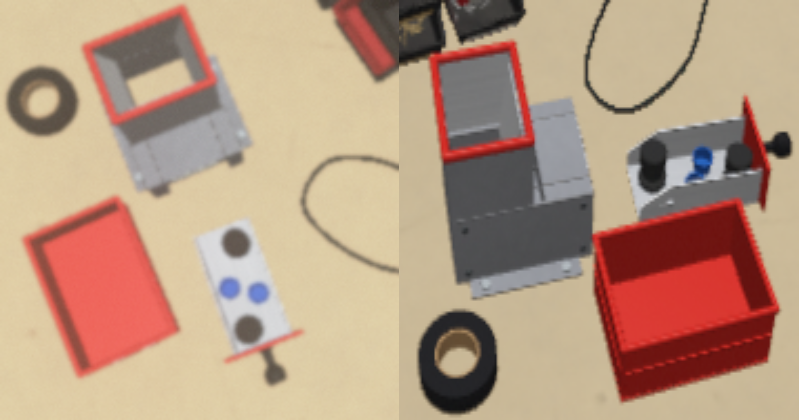

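Tray out with all four parts aboard: in the left half the connectors are at (236,243) and (248,328), the caps between them. Now I measure the tray pose.

Run:
```python
from h import *
p=cv2.imread('pics/top2.png');d=np.load('pics/top2.npy');W=pts('top',d)
h=cv2.cvtColor(p,cv2.COLOR_BGR2HSV);m=red(p)
k=np.zeros((400,640),bool);k[288:318,292:338]=1;k&=m
q=W[k];print('front',k.sum(),rect(q),q[:,2].max()); 
cs,_=cv2.findContours(k.astype(np.uint8),0,2);c=max(cs,key=cv2.contourArea)[:,0];print('front ray z46',rect(ray('top',c,.046)))
b=np.zeros((400,640),bool);b[235:315,275:335]=1
k=b&(h[...,1]<60)&(h[...,2]>120)
k=cv2.morphologyEx(k.astype(np.uint8),cv2.MORPH_OPEN,np.ones((3,3)))
cs,_=cv2.findContours(k,0,2);c=cv2.convexHull(max(cs,key=cv2.contourArea))[:,0]
print('body z=.02',rect(ray('top',c,.02)),'z.034',rect(ray('top',c,.034)))
# wall tops by depth
k=b&(W[...,2]>.024)&(W[...,2]<.040)&(h[...,1]<60);q=W[k];print('walls',len(q),rect(q))
for n,z,mm in(('conn',.035,(h[...,2]<90)),('cap',.016,(h[...,0]>100)&(h[...,0]<130)&(h[...,1]>80))):
    N,l,st,ce=cv2.connectedComponentsWithStats((b&mm).astype(np.uint8))
    for i in range(1,N):
        if st[i,4]>40: print(n,st[i,4],(ray('top',ce[i],z)*1000).round(1))
kb=np.zeros((400,640),bool);kb[308:326,312:330]=1;kb&=h[...,2]<90
print('knob',kb.sum(),(ray('top',np.argwhere(kb).mean(0)[::-1],.026)*1000).round(1))
s=cv2.imread('pics/scene2.png');m=red(s);k=np.zeros((400,640),bool);k[185:315,335:430]=1
mt=red(p);
kk=np.zeros((400,640),np.uint8);kk[228:325,195:280]=mt[228:325,195:280];cs,_=cv2.findContours(kk,0,2);c=max(cs,key=cv2.contourArea)[:,0];print('box',rect(ray('top',c,.058)))
```

```text
front 14 (array([304.2, 316.1]), array([ 3.1, 62.3]), 19.1) 0.04663131596327508
front ray z46 (array([303.5, 318.5]), array([ 2.5, 12.1]), 23.7)
body z=.02 (array([364.1, 338.6]), array([121.4,  64.8]), 19.2) z.034 (array([363.5, 338. ]), array([119.5,  63.8]), 19.2)
walls 445 (array([349.3, 333.1]), array([133.7,  57.6]), 18.6)
cap 62 [[359.8 349.8  16. ]]
cap 58 [[354.1 322.5  16. ]]
knob 0 [[nan nan nan]]
box (array([366.6, 466.5]), array([138. ,  98.7]), 22.4)<stdin>:19: RuntimeWarning: Mean of empty slice.
  ret = um.true_divide(
```

step_arm(plan=[0, 0, -0.1, 16, 20, -5, 85, 0, 0, 0, 16, 20, -5, 85, 0, 0, 0, 16, 20, -5, 85, 0, 0, 0, 16, 20, -5, 85, 0, 0, 0, 16, 20, -5, 85, 0, 0, 0, 16, 20, -5, 85, 0, 0, 0, 16, 20, -5, 85, 0, 0, 0, 14, 23, -6, 85, 0, 0, 0, 0, 0, 0, 85])

```text
time_s: 9.72
eef_pos: [0.3679, 0.3461, 0.1027]
tool_rot: [[-0.939, -0.345, -0.0], [-0.345, 0.939, 0.0], [0.0, 0.0, -1.0]]
ft_force: [0.7, 0.5, -0.3]
opening: 0.999
finger_force: 0.0
```

```bash
python3 -c "
from h import *
goto(20,0,[365,339.5,0])"
```

```text
turn [-0.   -0.   -0.03] 0.03 shift [  -2.9   -6.6 -102.7]
```

step_arm(plan=[0, 0, 0, 0, 0, -18, 85, 0, 0, 0, 0, 0, -18, 85, 0, 0, 0, 0, 0, -12, 85, 0, 0, 0, 0, 0, 0, 85])

```text
time_s: 10.05
eef_pos: [0.3633, 0.3404, 0.0535]
tool_rot: [[-0.939, -0.344, -0.006], [-0.344, 0.939, -0.006], [0.008, -0.004, -1.0]]
ft_force: [-0.5, 0.6, -0.8]
opening: 0.995
finger_force: 0.0
```

```bash
python3 -c "
from h import *
goto(20,0,[365,339.5,0])"
```

```text
turn [ 0.06 -0.06 -0.02] 0.08 shift [  1.7  -0.9 -53.5]
```

step_arm(plan=[0, 0, 0, 0, 0, -14, 85, 0, 0, 0, 0, 0, -14, 85, 0, 0, 0, 0, 0, -12, 85, 0, 0, 0, 0, 0, -8, 85, 0, 0, 0, 0, 0, -4, 85, 0, 0, 0, 0, 0, 0, 85, 0, 0, 0, 0, 0, 0, 85])

```text
time_s: 10.63
eef_pos: [0.3658, 0.3424, 0.0051]
tool_rot: [[-0.939, -0.344, -0.0], [-0.344, 0.939, -0.001], [0.001, -0.001, -1.0]]
ft_force: [-0.4, 0.4, -0.3]
opening: 0.995
finger_force: 0.0
```

step_arm(plan=[0, 0, 0, 0, 0, 0, 75, 0, 0, 0, 0, 0, 0, 68, 0, 0, 0, 0, 0, 0, 62, 0, 0, 0, 0, 0, 0, 58, 0, 0, 0, 0, 0, 0, 54, 0, 0, 0, 0, 0, 0, 50, 0, 0, 0, 0, 0, 0, 50, 0, 0, 0, 0, 0, 0, 50], grip_force=60)

```text
time_s: 11.3
eef_pos: [0.3662, 0.3421, 0.0057]
tool_rot: [[-0.939, -0.343, 0.001], [-0.343, 0.939, -0.002], [-0.0, -0.002, -1.0]]
ft_force: [0.1, -1.9, 5.9]
opening: 0.67
finger_force: 64.9
```

step_arm(plan=[0, 0, 0, 0, 0, 3, 50, 0, 0, 0, 0, 0, 6, 50, 0, 0, 0, 0, 0, 9, 50, 0, 0, 0, 0, 0, 12, 50, 0, 0, 0, 0, 0, 14, 50, 0, 0, 0, 0, 0, 14, 50, 0, 0, 0, 0, 0, 12, 50, 0, 0, 0, 0, 0, 10, 50, 0, 0, 0, 0, 0, 7, 50, 0, 0, 0, 0, 0, 3, 50])

```text
time_s: 12.13
eef_pos: [0.3661, 0.3427, 0.0961]
tool_rot: [[-0.939, -0.344, 0.001], [-0.344, 0.939, -0.0], [-0.001, -0.0, -1.0]]
ft_force: [-0.6, 0.4, -2.9]
opening: 0.667
finger_force: 64.2
```

Run:
```python
from h import *
b,_=snap('scene','scene3');cv2.imwrite('pics/p3.png',cv2.resize(b[130:320,250:450],None,fx=2.5,fy=2.5))
goto(112,0,[394,398,80]);o=get_obs();print(o['eef_pos'],o['ft_force'],o['ft_torque'],o['q'].round(1))
```

```text
turn [-0.000e+00  1.000e-02  1.532e+01] 15.32 shift [ 27.9  55.3 -16. ]
[0.36605642 0.34268499 0.09601204] [-0.87765974  0.43603512 -1.62716604] [ 0.03503188 -0.07212238  0.00286834] [ 43.1  19.8 -12.8  57.4  -0.   23. ]
```

View pics/p3.png

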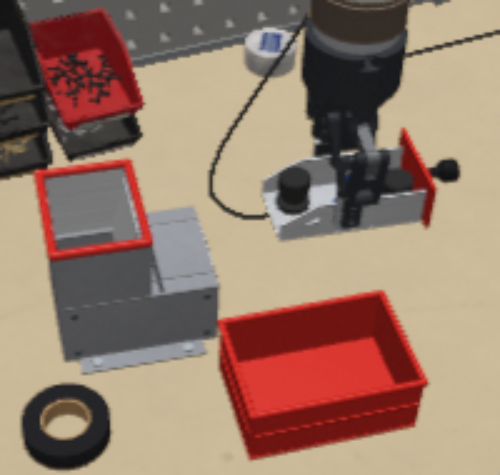

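The tray is lifted level with its parts, mouth connector at (293,188). Next I yaw it over the box.

step_arm(plan=[0, 0, 0.3, 0.5, 1, 0, 50, 0, 0, 0.6, 1, 2, 0, 50, 0, 0, 0.9, 1.5, 3, 0, 50, 0, 0, 1, 1.8, 3.5, 0, 50, 0, 0, 1, 1.8, 3.5, 0, 50, 0, 0, 1, 1.8, 3.5, 0, 50, 0, 0, 1, 1.8, 3.5, 0, 50, 0, 0, 1, 1.8, 3.5, 0, 50, 0, 0, 1, 1.8, 3.5, 0, 50, 0, 0, 1, 1.8, 3.5, 0, 50])

```text
time_s: 13.02
eef_pos: [0.3807, 0.3724, 0.0937]
tool_rot: [[-0.289, -0.957, -0.001], [-0.957, 0.289, -0.003], [0.003, -0.0, -1.0]]
ft_force: [0.6, 0.4, -2.9]
opening: 0.67
finger_force: 64.2
```

step_arm(plan=[0, 0, 1, 1.8, 3.5, -1, 50, 0, 0, 1, 1.8, 3.5, -2, 50, 0, 0, 1, 1.8, 3.5, -3, 50, 0, 0, 1, 1.8, 3.5, -3, 50, 0, 0, 0.9, 1.8, 3.5, -3, 50, 0, 0, 0.8, 1.5, 3.5, -2, 50, 0, 0, 0.5, 1, 2.3, -1, 50, 0, 0, 0.3, 0.8, 1.5, -1, 50, 0, 0, 0, 0, 0, 0, 50])

```text
time_s: 13.77
eef_pos: [0.393, 0.3973, 0.0775]
tool_rot: [[0.373, -0.928, -0.0], [-0.928, -0.373, -0.002], [0.002, 0.001, -1.0]]
ft_force: [-0.1, -0.1, -2.2]
opening: 0.669
finger_force: 64.2
```

Run:
```python
from h import *
b,_=snap('scene','scene4');cv2.imwrite('pics/p4.png',cv2.resize(b[130:320,250:450],None,fx=2.5,fy=2.5))
for t in (0,30,45,55):
    r=np.radians(t);u=np.array([-.375,.927]);q=np.array([372,452.6])+u*(-59*np.cos(r)+2.7*np.sin(r))
    goto(112,t,[*q,75+59*np.sin(r)+2.7*np.cos(r)])
o=get_obs();print(o['eef_pos'],o['ft_force'],o['q'].round(1))
```

```text
turn [ 0.02 -0.    0.02] 0.03 shift [ 1.1  0.8 -0. ]
turn [-4.62 -1.87  0.03] 4.98 shift [-2.3  9.4 29.1]
turn [-6.94 -2.8   0.03] 7.48 shift [-6.1 18.6 40.9]
turn [-8.49 -3.42  0.03] 9.15 shift [-9.1 26.2 47.2]
[0.39300389 0.39709627 0.07771049] [ 0.42609624  0.35764798 -3.08560796] [ 45.3  26.7  -4.9  58.4  -0.1 -66.5]
```

View pics/p4.png

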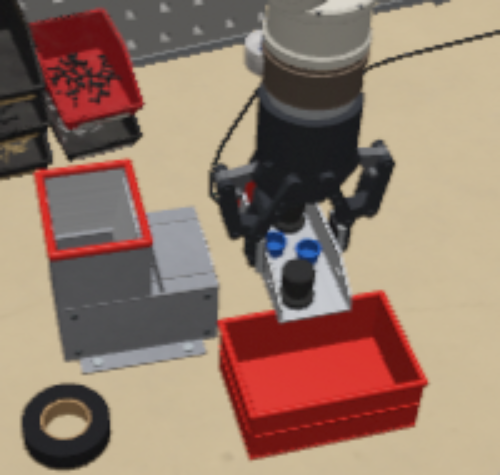

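Parts are still aboard and the mouth (318,318) is just past the box's near wall. I tip it about the mouth.

step_arm(plan=[-0.5, -0.2, 0, -0.9, 2.8, 4, 50, -0.8, -0.32, 0, -0.9, 2.8, 5, 50, -0.8, -0.32, 0, -0.9, 2.8, 5, 50, -0.8, -0.32, 0, -0.9, 2.8, 5, 50, -0.8, -0.32, 0, -0.9, 2.8, 5, 50, -0.8, -0.32, 0, -0.9, 2.8, 5, 50, -0.46, -0.19, 0, -0.8, 1.8, 2.4, 50, -0.46, -0.19, 0, -0.8, 1.8, 2.4, 50, -0.46, -0.19, 0, -0.8, 1.8, 2.4, 50, -0.46, -0.19, 0, -0.8, 1.8, 2.4, 50])

```text
time_s: 14.65
eef_pos: [0.3846, 0.422, 0.117]
tool_rot: [[0.279, -0.928, 0.247], [-0.699, -0.373, -0.61], [0.658, -0.003, -0.753]]
ft_force: [0.9, 0.4, -1.9]
opening: 0.664
finger_force: 64.7
```

step_arm(plan=[-0.46, -0.19, 0, -0.8, 1.8, 2.4, 50, -0.46, -0.19, 0, -0.8, 1.8, 2.0, 50, -0.46, -0.19, 0, -0.8, 1.8, 1, 50, -0.46, -0.19, 0, -0.8, 1.8, 1, 50, -0.46, -0.19, 0, -0.8, 1.8, 0, 50, -0.46, -0.19, 0, 0, 0, 0, 50, 0, 0, 0, 0, 0, 0, 50, 0, 0, 0, 0, 0, 0, 50, 0, 0, 0, 0, 0, 0, 50])

```text
time_s: 15.4
eef_pos: [0.3811, 0.4306, 0.1236]
tool_rot: [[0.189, -0.927, 0.323], [-0.481, -0.374, -0.793], [0.856, -0.006, -0.516]]
ft_force: [-0.1, 0.6, -2.0]
opening: 0.667
finger_force: 64.7
```

Run:
```python
from h import *
b,_=snap('scene','scene5');cv2.imwrite('pics/p5.png',cv2.resize(b[130:320,250:450],None,fx=2.5,fy=2.5))
goto(112,55,[0,0,0])
o=get_obs();print(o['eef_pos'],o['ft_force'],o['q'].round(1))
```

```text
turn [0.58 0.3  0.01] 0.65 shift [-381.3 -430.5 -124.3]
[0.38127596 0.43051682 0.12434453] [ 0.05420729 -0.50265995 -1.30136947] [ 67.1  61.9  41.9 119.5 -37.3 -27. ]
```

View pics/p5.png

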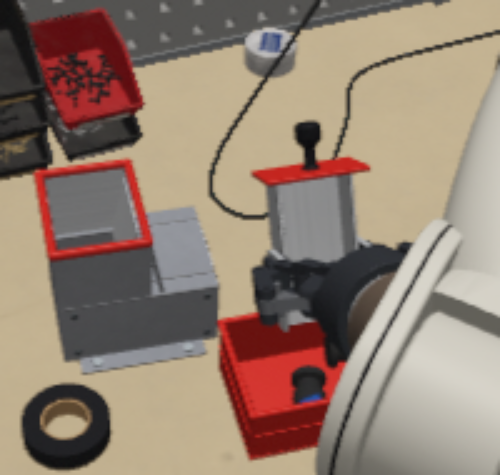

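The connector and cap are visible in the box at (308,385), and the visible tray floor is bare. I level out and back away over the chute-side bench, then check the count.

Run:
```python
from h import *
goto(112,0,[380,310,100])
```

```text
turn [9.08 3.72 0.04] 9.81 shift [  -1.3 -120.5  -24.3]
```

step_arm(plan=[0, 0, 0, 0, 0, 3, 50, 0, 0, 0, 0, 0, 7, 50, 0, 0, 0, 0, -2, 8, 50, 0, 0, 0, 0, -4, 6, 50, 0.5, 0.2, 0, 0, -6, 2, 50, 0.92, 0.37, 0, 0, -9, 0, 50, 0.92, 0.37, 0, 0, -11, 0, 50, 0.92, 0.37, 0, 0, -12, 0, 50, 0.92, 0.37, 0, 0, -12, 0, 50, 0.92, 0.37, 0, 0, -12, 0, 50])

```text
time_s: 16.28
eef_pos: [0.3808, 0.3622, 0.1517]
tool_rot: [[0.333, -0.928, 0.168], [-0.838, -0.373, -0.399], [0.433, -0.008, -0.901]]
ft_force: [1.3, -0.8, -1.2]
opening: 0.671
finger_force: 64.7
```

step_arm(plan=[0.92, 0.37, 0, 0, -12, 0, 50, 0.92, 0.37, 0, 0, -12, 0, 50, 0.92, 0.37, 0, 0, -12, 0, 50, 0.92, 0.37, 0, 0, -9, 0, 50, 0.92, 0.37, 0, 0, -5, 0, 50, 0.3, 0.15, 0, 0, -2, 0, 50, 0, 0, 0, 0, 0, 0, 50, 0, 0, 0, 0, 0, 0, 50])

```text
time_s: 16.95
eef_pos: [0.381, 0.3093, 0.1507]
tool_rot: [[0.366, -0.93, -0.035], [-0.925, -0.368, 0.093], [-0.099, -0.002, -0.995]]
ft_force: [0.3, -0.3, -1.9]
opening: 0.662
finger_force: 64.7
```

Run:
```python
from h import *
a,_=snap('top','top6');b,_=snap('scene','scene6')
cv2.imwrite('pics/p6.png',np.hstack([cv2.resize(a[140:340,190:380],None,fx=2.1,fy=2.1),cv2.resize(b[180:320,250:430],(400,420))]))
goto(112,0,[380,310,6])
o=get_obs();print(o['eef_pos'],o['ft_force'],o['q'].round(1))
```

```text
turn [-0.89 -0.34  0.04] 0.95 shift [  -0.8   -0.8 -144.2]
[0.3807659  0.31083968 0.150228  ] [ 0.07892419  0.38406634 -2.47591802] [ 35.8  14.7 -11.3  62.6   5.5 -75.8]
```

View pics/p6.png

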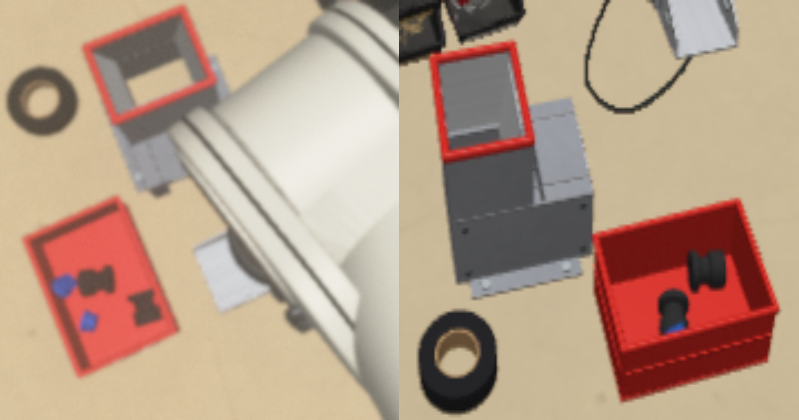

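All four parts are in the box (left half: caps at (64,286) and (89,321), connectors at (97,280) and (144,307)). I level the tray and set it down.

step_arm(plan=[-0.45, -0.17, 0.02, 0, 0, -8, 50, -0.45, -0.17, 0.02, 0, 0, -16, 50, 0, 0, 0, 0, 0, -20, 50, 0, 0, 0, 0, 0, -20, 50, 0, 0, 0, 0, 0, -20, 50, 0, 0, 0, 0, 0, -20, 50, 0, 0, 0, 0, 0, -16, 50, 0, 0, 0, 0, 0, -10, 50, 0, 0, 0, 0, 0, -6, 50, 0, 0, 0, 0, 0, 0, 50])

```text
time_s: 17.88
eef_pos: [0.38, 0.3107, 0.0125]
tool_rot: [[0.375, -0.927, -0.003], [-0.927, -0.375, -0.003], [0.002, 0.004, -1.0]]
ft_force: [-0.9, -0.1, -1.5]
opening: 0.668
finger_force: 64.7
```

Run:
```python
from h import *
goto(112,0,[380,310,6])
o=get_obs();print(o['eef_pos'],o['ft_force'],o['q'].round(1))
```

```text
turn [ 0.03 -0.03 -0.  ] 0.04 shift [ 0.  -0.7 -6.5]
[0.37995676 0.31068204 0.01253973] [-0.88383256 -0.1468464  -1.50002324] [ 39.3  25.1 -19.7  45.4  -0.  -72.7]
```

step_arm(plan=[0, 0, 0, 0, 0, -2, 50, 0, 0, 0, 0, 0, -2, 50, 0, 0, 0, 0, 0, -1.5, 50, 0, 0, 0, 0, 0, -1, 50, 0, 0, 0, 0, 0, 0, 50, 0, 0, 0, 0, 0, 0, 50])

```text
time_s: 18.38
eef_pos: [0.3812, 0.3105, 0.0075]
tool_rot: [[0.373, -0.928, -0.001], [-0.928, -0.373, -0.001], [0.0, 0.001, -1.0]]
ft_force: [-0.6, 0.4, -2.1]
opening: 0.667
finger_force: 64.7
```

step_arm(plan=[0, 0, 0, 0, 0, -1.5, 50, 0, 0, 0, 0, 0, -1, 50, 0, 0, 0, 0, 0, 0, 50, 0, 0, 0, 0, 0, 0, 50])

```text
time_s: 18.72
eef_pos: [0.3813, 0.3107, 0.0057]
tool_rot: [[0.373, -0.928, -0.0], [-0.928, -0.373, -0.0], [0.0, 0.0, -1.0]]
ft_force: [-2.1, -2.6, 5.3]
opening: 0.665
finger_force: 65.3
```

The tray is in contact with the bench, so I release and withdraw upward.

step_arm(plan=[0, 0, 0, 0, 0, 0, 62, 0, 0, 0, 0, 0, 0, 70, 0, 0, 0, 0, 0, 0, 80, 0, 0, 0, 0, 0, 0, 85, 0, 0, 0, 0, 0, 0, 85, 0, 0, 0, 0, 0, 8, 85, 0, 0, 0, 0, 0, 20, 85, 0, 0, 0, 0, 0, 30, 85, 0, 0, 0, 0, 0, 35, 85, 0, 0, 0, 0, 0, 35, 85])

```text
time_s: 19.55
eef_pos: [0.3803, 0.31, 0.1341]
tool_rot: [[0.373, -0.928, -0.002], [-0.928, -0.373, -0.002], [0.001, 0.003, -1.0]]
ft_force: [0.2, 1.1, 0.3]
opening: 0.992
finger_force: 0.0
```

step_arm(plan=[0, 0, 0, -10, -20, 10, 85, 0, 0, 0, -10, -35, 10, 85, 0, 0, 0, -10, -35, 5, 85, 0, 0, 0, -10, -35, 0, 85, 0, 0, 0, -10, -35, 0, 85, 0, 0, 0, -5, -20, 0, 85, 0, 0, 0, 0, 0, 0, 85, 0, 0, 0, 0, 0, 0, 85, 0, 0, 0, 0, 0, 0, 85])

```text
time_s: 20.3
eef_pos: [0.3266, 0.131, 0.1584]
tool_rot: [[0.373, -0.928, 0.001], [-0.928, -0.373, -0.0], [0.0, -0.001, -1.0]]
ft_force: [0.4, 0.5, 0.8]
opening: 0.998
finger_force: 0.0
```

Run:
```python
from h import *
a,d=snap('top','top7');b,_=snap('scene','scene7')
cv2.imwrite('pics/p7.png',np.hstack([cv2.resize(a[140:340,190:380],None,fx=2.1,fy=2.1),cv2.resize(b[180:320,250:430],(400,420))]))
m=red(a).astype(np.uint8);m2=m*0;m2[228:325,195:280]=m[228:325,195:280];cs,_=cv2.findContours(m2,0,2);c=max(cs,key=cv2.contourArea)[:,0];print('box',rect(ray('top',c,.058)))
o=get_obs();print(o['eef_pos'],o['ft_force'],o['qvel'].round(1),o['time_s'])
```

```text
box (array([366.6, 466.6]), array([138. ,  98.6]), 22.4)
[0.3265693  0.1313595  0.15802485] [ 0.21900769 -0.07552191  0.93875715] [ 0.4  0.5 -0.2  0.  -0.1 -0.1] 20.4
```

View pics/p7.png

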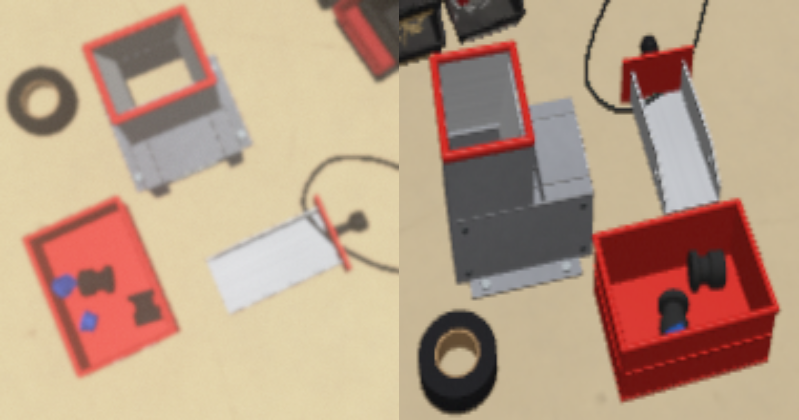

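The picture shows the empty tray standing out of the chute, four parts in the unmoved box, and the tape untouched. One last check is that the tray is flat, since its front end stands where the bench cable is drawn.

Run:
```python
from h import *
p=cv2.imread('pics/top7.png');W=pts('top',np.load('pics/top7.npy'));h=cv2.cvtColor(p,cv2.COLOR_BGR2HSV)
u=np.array([-.375,.927]);v=np.array([.927,.375]);r=W[...,:2]*1000-[380,310];a=r@u;b=r@v
for x in range(-50,60,20):
    k=(abs(a-x)<10)&(abs(b)<18)&(h[...,1]<60);print(x,k.sum(),(np.median(W[k][:,2])*1000).round(1), end=' | ')
for n,c in(('tape',(190,230,168,208)),('tin',(435,475,208,248))):
    k=np.zeros((400,640),bool);k[c[2]:c[3],c[0]:c[1]]=1;k&=(W[...,2]>.01)&(W[...,2]<.04);print(n,rect(W[k]))
```

```text
-50 167 2.9 | -30 167 2.6 | -10 167 2.8 | 10 170 2.7 | 30 172 2.9 | 50 160 2.4 | tape (array([553.6, 534.1]), array([69. , 67.1]), 84.3)
tin (array([451.5,  19.7]), array([55.8, 73.5]), 23.3)
```

The tray lies flat.

```bash
python3 -c "
from rig import hand_in;print(hand_in())"
```

```text
the job is handed in; nothing more can be done
None
```

The job is handed in: all four parts are in the red box, the empty tray stands flat on the bench out of the chute, and the box, tape roll and solder tin are where they were, in about 20 s of the 58 s allowed.

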